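Start up the ring-welding turntable

TASK

Get the turntable station running for the next ring: switch the fume extraction on by pressing down the raised end of its rocker switch, then push the gas box's push-pull knob fully in, then press the small round start button on the sloping turntable desk all the way in and let it spring back. Use light fingertip presses only, leave the mushroom stop button next to it unpressed, and do not lift or shift the two boxes, the desk, or the rings, round blanks and grinder lying on the bench.

Things in the scene. Friction and masses are not known exactly. Their poses are not given: they have to be found in the camera images.
- extraction_box: Fume-extraction switch box: grey plastic box 84 x 72 x 44 mm standing on a dark steel foot plate 124 x 90 x 6 mm, loose on the bench, 0.75 kg. One wide off-white rocker fills most of its top. Origin: centre of the foot plate's underside; z up; x along the box's longer side, pointing roughly away from the robot.
- rocker (a joint): Rocker angle, rad. 0 = off: its +x end (farther from the robot, marked by a thin grey bar) stands up. 0.30 = on: that end is down, the other up. Pivot along the box's y axis, 58 mm above the bench over the box's origin. Paddle 48 mm (box x) by 46 mm, 8 mm thick. Stays where it is left; takes about 4 N at rocker_pad. Starts 0 to 0.03.
- rocker_pad (a point): The spot to press: on the rocker's upper face near its raised +x end, 16 mm from the pivot, 8 mm in from the end. About 64 mm above the bench when off, 5 mm lower when on; the box's top beside the rocker is 53 mm high.
- gas_box: Gas switch box: grey plastic box 80 x 80 x 46 mm on a dark steel foot plate 120 x 90 x 6 mm, loose on the bench, 0.75 kg. One black push-pull knob with a 40 mm round head on a thin 20 mm neck stands in an aluminium collar in the middle of its top. Origin: centre of the foot plate's underside; z up.
- gas_knob (a joint): How far the push-pull knob is pushed in, m. 0 = pulled out (gas off), 0.008 = fully in (gas on, end stop). Moves straight down, takes about 4 N and stays where it is left. Starts 0 to 1 mm in.
- gas_knob_top (a point): Centre of the knob's nearly flat upper face (radius 17 mm), 81 mm above the bench when out and 73 mm when in.
- desk: Turntable control desk: grey steel, 139 mm deep (x) by 200 mm wide (y), loose, 1.6 kg. Its top slopes 15 degrees to the robot, 50 mm high at the near edge, 85 mm at the far edge. Across it from the robot's left (+y): 42 mm speed dial, start button in the middle, mushroom stop button on the right, 65 mm between centres. Origin: under the middle of the slope, at bench level; x away from the robot.
- start_button (a joint): How far the start button is pressed, m: 0 = out, 0.005 = fully in. Springs back by itself; 1.5 N to start, 5 N fully in. Moves at right angles to the sloping panel.
- start_button_top (a point): Centre of the start button's flat upper face: black round cap 24 mm in diameter in a 30 mm aluminium collar, standing 9 mm above the collar and 13 mm above the panel, about 80 mm above the bench. It can be pressed straight down.
- stop_button (a joint): How far the stop button is pressed, m: 0 = out, 0.005 = fully in; springs back, 3 to 10 N. To be left alone.
- stop_button_top (a point): Top centre of the stop button: black mushroom head 40 mm in diameter standing 28 mm above the panel, about 95 mm above the bench.
- ring_low: Lower of two dark steel rings stacked on the bench, 100 mm outside diameter, 30 mm tall, 4 mm wall, 0.25 kg. Origin: centre of the underside.
- ring_top: Upper ring of the stack, the same size; its top is 60 mm above the bench. Origin: centre of the underside.
- blanks: Pile of round dark steel blanks, 110 mm in diameter, 24 mm tall. Origin: centre of the underside.
- grinder: Cordless angle grinder lying on its disc, about 345 mm long, 63 mm tall, with a side handle near the disc. Its x axis runs along the body from the 125 mm disc (105 mm to -x of the origin) to the black battery (150 mm to +x). Origin: under the body, at bench level.
Not all that is in view belongs to the job. Several things have the shape of the desk; the one meant has the colours described above.

How it is judged:
On the way, in this order (a step that is already met when the one before it is completed fails the run):
1. the rocker's raised end is pressed down (extraction on) (value of joint rocker above 0.24 rad), for 0.1 s.
2. the gas knob is pushed in (value of joint gas_knob above 0.0065 m), for 0.1 s.
3. the start button is pressed in with the fingers (value of joint start_button above 0.0035 m and contact force between the fingers and desk above 0.5 N), for 0.05 s.
At the end, for the whole second after the job is handed in: The rocker is on (past 0.24 of 0.30 rad), the gas knob is in (past 6.5 of 8 mm), the start and stop buttons are out again (within 1 mm), the boxes and the desk are at rest, and they, the rings, the blanks and the grinder are within 20 mm of where they stood (value of joint rocker above 0.24 rad and value of joint gas_knob above 0.0065 m and value of joint each of start_button, stop_button below 0.001 m and distance of each of extraction_box, gas_box, desk, ring_low, ring_top, blanks, grinder from where it was at the start of the episode below 0.02 m and linear speed of each of extraction_box, gas_box, desk below 0.02 m/s); the robot touches nothing.
It fails at once if out of order: the gas knob is pushed in before the extraction is on, or start is pressed before the extraction and the gas are on ((value of joint gas_knob above 0.004 m and value of joint rocker below 0.15 rad) or (value of joint start_button above 0.0025 m and (value of joint rocker below 0.2 rad or value of joint gas_knob below 0.005 m))).
It fails at once if the stop button is pressed (value of joint stop_button above 0.002 m).
It fails at once if a box or the desk is pressed hard (over 35 N) (contact force between any of the fingers, the arm and extraction_box above 35 N or contact force between any of the fingers, the arm and gas_box above 35 N or contact force between any of the fingers, the arm and desk above 35 N).
It fails at once if a box or the desk is lifted by 8 mm, tipped by 0.1 rad or shifted by 20 mm (height (world z) of any of extraction_box, gas_box, desk above 0.008 m or angle between any of extraction_box, gas_box, desk's own z axis and vertical above 0.1 rad or distance of any of extraction_box, gas_box, desk from where it was at the start of the episode above 0.02 m).
It fails at once if a ring, the blanks or the grinder is moved by over 20 mm (distance of any of ring_low, ring_top, blanks, grinder from where it was at the start of the episode above 0.02 m).
It also fails if it takes over 58 s, if anything falls off the work surface, if the arm or the gripper's body presses on something with over 40 N, if the wrist force passes 120 N, or if a joint passes its speed limit or range.

ROBOT

A 7-joint arm with a two-finger parallel gripper is mounted at the origin on the work surface. World frame = base frame: x ahead of the robot, y to its left, z up, the work surface at z = 0. Lengths are in m, angles in rad, forces in N, time in s.
With the tool pointing down it reaches from about 0.35 to 0.9 m from the base axis. Payload 8.1 kg.
Tool frame: the origin (TCP) lies at the very end of the fingers, on their centre line; the grasp point (between the pads) lies 19 mm behind it; z points along the fingers, y is the line along which they close (so a half turn about z gives the same grasp; the last joint's range is limited). The gripper opens to 92 mm and grips with 3 to 60 N. Pads are 19 mm wide; open, the fingers measure 130 mm over their backs; the gripper's body (75 mm by 190 mm) begins 47 mm behind the grasp point.
Start: joints at [-1.25, 0.434, 0.025, 1.573, -0.012, 1.134, -0.075], TCP at [0.257, 0.57, 0.227] pointing down, gripper open.
Joint ranges: [-2.62, 2.62], [-0.44, 2.09], [-1.27, 1.32], [0.08, 2.57], [-1.32, 4.46], [0.12, 2], [-2.74, 2.74]. Speed limits (rad/s): [2.22, 2.22, 3.01, 3.01, 3.14, 3.14, 3.14].

INTERFACE

Orientations are given as a rotation vector (axis times angle).
In Python, from cell import arm gives the robot as it stands.
- The arm moves only by the tool carry_out, never from a script. Its argument "commands" is a list of rows, each a list of 7 numbers: the opening, from 0 (shut) to 1 (fully open), then the shift along the tool's x, y, z each as a share of 0.025 m, from -1 to 1, then the turn, a rotation vector about the tool's x, y, z each as a share of 0.1 rad, from -1 to 1. A call has 1 to 8 rows; each row shifts and turns the commanded pose from where the row before left it, along the tool's axes as they then stand; what a row does not reach is not made up. A row lasts 1/10 s, in which the tool goes at most 50 mm and 8.59 degrees, less where a joint would pass 70% of its speed; a pose out of reach is approached as far as the arm can. A call with a number of a shift or a turn outside -1 to 1 is refused whole. A call with a gripper value outside its range is refused whole. The fingers move at their own pace and stop on an object; "squeeze" is the grip in N (left out, the last holds). Time passes only in rows, so rows that do not move let the fingers close. It gives the time, the measured TCP pose, the force, the opening and the grip force at its end, in the units of the state.
- arm.observe(): the state, without advancing time (a new reading comes with each control period).
- arm.get_image(name): name is "scene" or "top"; returns a dict with "pixels" (400x640x3 uint8, red, green, blue), "range_z" (400x640 float32, m along the optical axis (not along the pixel's ray), 0 where there is no reading), "mtx" (3x3 intrinsics, pixels), "k1" (the pictures are not rectified: a ray, as slopes to the right and down, at radius r is drawn at 1 + k1 r^2 times it, then the intrinsics apply), "R" (3x3) and "t" (3): a world point X has camera coordinates R X + t. Camera axes: x right, y down, z forward; pixel columns grow to the right and rows downward; lengths in m; the calibration is good to about 2 mm. A picture is of the moment at which its call begins.
- arm.sign_off(): hands the job in; it is judged then, once.
The state is a dict: "clock": time; "joints": joint angles; "dq": joint speeds; "joint_efforts": joint torques, N m; "position": TCP position; "ee_rot": TCP orientation; "force": force on the tool from outside, world axes, zero at the start; "ft_torque": the same for the moment, N m; "width": opening from 0.0 (shut) to 1.0 (fully open); "gripper_force": force on a finger pad.
Only numpy, scipy, OpenCV 4.12 (cv2) and the standard library are available. Lean on these libraries where they do the work, as an engineer would, in place of code of your own. Each camera call takes 0.05 s, during which the arm holds its last target. There are 200 camera calls.

## Working session

There is one attempt and no reset: what is moved stays moved. The work goes in short steps, Python scripts to look and compute and a tool call to move; the robot and the scene stay as the last step left them, time stands still between calls to the robot, and variables do not carry over. Pictures are saved under pics/ and viewed, at most 10 in all, crops included, and the job is handed in when it is done.

Besides the shell and the picture viewer there is one more tool, called after "Call:" as name([rows], argument=value, ...), one row to a line, values as JSON. carry_out: Moves the arm, as the interface text tells. Shift numbers are shares of 0.025 m and turn numbers shares of 0.1 rad, none past 1 either way. Its arguments: {"type":"object","properties":{"commands":{"type":"array"},"squeeze":{"type":"number"}},"required":["commands"]}

```bash
mkdir -p pics; cat > h.py <<'E'
import numpy as np, cv2, pickle
from cell import arm
def grab(n):
    im=arm.get_image(n); pickle.dump(im,open(f'pics/{n}.pkl','wb'))
    return im
def load(n): return pickle.load(open(f'pics/{n}.pkl','rb'))
def rays(im,uv):
    K=im['mtx'];d=(np.atleast_2d(uv)-[K[0,2],K[1,2]])/[K[0,0],K[1,1]]
    s=d.copy()
    for _ in range(20): s=d/(1+im['k1']*(s**2).sum(1,keepdims=True))
    return np.c_[s,np.ones(len(s))]
def onplane(im,uv,z):
    r=rays(im,uv)@im['R']; c=-im['R'].T@im['t']
    return c+r*((z-c[2])/r[:,2:])
def cloud(im):
    h,w=im['range_z'].shape;u,v=np.meshgrid(np.arange(w),np.arange(h))
    r=rays(im,np.c_[u.ravel(),v.ravel()])*im['range_z'].reshape(-1,1)
    return ((r-im['t'])@im['R']).reshape(h,w,3)
E
python3 - <<'E'
from h import *
for n in ['scene','top']:
    im=grab(n); cv2.imwrite(f'pics/{n}1.png',im['pixels'][...,::-1]); print(n,-im['R'].T@im['t'],im['k1'],(im['range_z']>0).mean())
print(arm.observe())
E
```

```text
scene [ 1.18284925 -0.21207404  1.01668069] -0.018769490512056838 0.996046875
top [ 0.36764187 -0.02963954  1.0556874 ] -0.004350586226968904 0.99602734375
{'clock': 0.1, 'joints': array([-1.24957622,  0.4351754 ,  0.02494609,  1.57396636, -0.01158977,
        1.13401159, -0.07511928]), 'dq': array([ 0.00023266, -0.00116808,  0.00116903, -0.00142144, -0.00119776,
       -0.00139614,  0.00132727]), 'joint_efforts': array([ 2.91128839e-03, -6.69127464e+01,  9.87782814e-01, -3.15146899e+01,
       -6.05367729e-02,  3.73445707e-02,  3.90938465e-05]), 'position': array([0.25688137, 0.56928161, 0.22602478]), 'ee_rot': array([-6.60817846e-01, -3.07112947e+00,  2.20757363e-03]), 'force': array([ 0.10798225,  0.38248534, -0.71018371]), 'ft_torque': array([-0.01758591, -0.0257439 , -0.03161455]), 'gripper_force': 0.0, 'width': 0.9975723845900499}
```

View pics/top1.png

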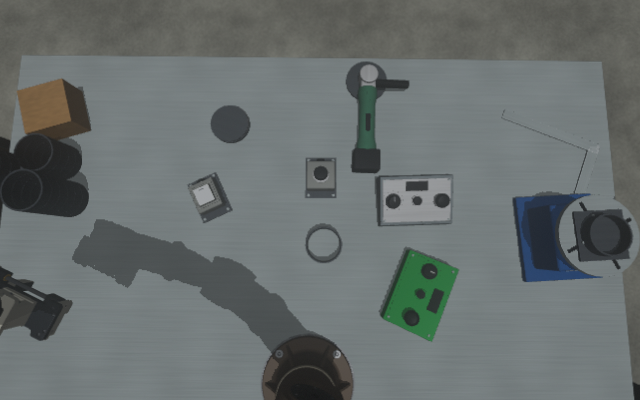

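View pics/scene1.png

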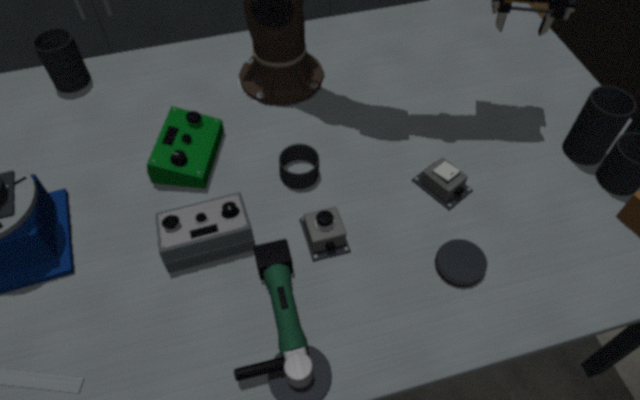

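The top view shows the extraction box near (208,195) with its off-white rocker, the gas knob at (321,173), and the grey desk with its start button at (417,201). The stop is to its right, near (442,201), and the green and blue desks are decoys. The scene view agrees with this. Next I measure positions.

```bash
python3 - <<'E'
from h import *
im=load('top');P=cloud(im);hsv=cv2.cvtColor(im['pixels'],cv2.COLOR_RGB2HSV)
def blob(box,mask,z,name):
    x0,y0,x1,y1=box;m=np.zeros(mask.shape,np.uint8);m[y0:y1,x0:x1]=mask[y0:y1,x0:x1]
    n,l,st,c=cv2.connectedComponentsWithStats(m)
    for i in range(1,n):
        if st[i,4]<25: continue
        cn=cv2.findContours((l==i).astype(np.uint8),0,2)[0][0]
        (cx,cy),wh,a=cv2.minAreaRect(cn); q=cv2.boxPoints(((cx,cy),wh,a))
        W=onplane(im,np.array([[cx,cy]]),z)[0]; C=onplane(im,q,z)
        e=C[1]-C[0];f=C[2]-C[1]
        print(name,'px',round(cx),round(cy),'world',W.round(4),'depth med',np.median(P[l==i],0).round(4),'sizes',np.linalg.norm(e).round(3),np.linalg.norm(f).round(3),'ang',np.degrees(np.arctan2([e[1],f[1]],[e[0],f[0]])).round(1))
g=cv2.cvtColor(im['pixels'],cv2.COLOR_RGB2GRAY)
print(g[185:205:3,192:224:3]);print((P[185:205:3,192:224:3,2]*1000).astype(int))
blob((185,168,235,225),g>165,.06,'rocker')
blob((185,168,235,225),P[...,2]>.045,.053,'exbox')
blob((185,168,235,225),P[...,2]>.0035,.006,'explate')
blob((300,150,342,202),g<50,.081,'knob')
blob((300,150,342,202),P[...,2]>.068,.081,'knobZ')
blob((300,150,342,202),P[...,2]>.04,.052,'gasbox')
blob((380,190,452,214),g<60,.08,'desk dark')
blob((372,168,460,232),P[...,2]>.03,.068,'desk')
E
```

```text
[[ 95 102 102  94 148 156  86 102  56  64 111]
 [ 91 106 152 133 161 161  75 101  66  57  70]
 [116 161 158 161 161 161 153  93  98  56  71]
 [106 161 160 161 161 161 161  66  98  55  62]
 [107 126 161 161 161 161 161 145 106  88  56]
 [116 104 161 162 161 161 155  87 108  95  54]
 [124 100 125 161 142  85 105 109 112 108  62]]
[[50 49 50 55 66 65 51 49 34  5  1]
 [46 50 64 67 63 62 62 52 48 10  4]
 [52 67 63 62 61 63 62 55 51 30  7]
 [51 64 64 58 65 62 64 57 56 47  8]
 [44 52 60 63 63 59 59 60 50 49 24]
 [ 0 49 61 60 60 56 56 53 53 50 42]
 [ 2 46 53 58 61 55 50 50 49 49 45]]
exbox px 205 195 world [0.5076 0.2892 0.053 ] depth med [0.5061 0.2881 0.0534] sizes 0.073 0.085 ang [ -66.1 -155.2]
explate px 209 197 world [0.507 0.294 0.006] depth med [0.5022 0.2814 0.049 ] sizes 0.098 0.126 ang [ -63.1 -152.6]
knobZ px 321 173 world [ 0.5685 -0.0314  0.081 ] depth med [ 0.5682 -0.0313  0.0798] sizes 0.037 0.037 ang [ -43.8 -135. ]
gasbox px 321 174 world [ 0.5687 -0.0315  0.052 ] depth med [ 0.5647 -0.0311  0.0528] sizes 0.079 0.077 ang [ -89.4 -179.7]
desk dark px 392 201 world [ 0.4923 -0.2256  0.08  ] depth med [ 0.49   -0.2235  0.0855] sizes 0.035 0.033 ang [-89.4 179. ]
desk dark px 442 200 world [ 0.4964 -0.3585  0.08  ] depth med [ 0.4945 -0.3557  0.0923] sizes 0.035 0.033 ang [-89.4 178. ]
desk dark px 417 200 world [ 0.495  -0.2913  0.08  ] depth med [ 0.4944 -0.2917  0.0799] sizes 0.018 0.019 ang [ -45.1 -135.6]
desk px 376 170 world [ 0.5813 -0.1836  0.068 ] depth med [ 0.586  -0.185   0.0522] sizes 0.022 0.008 ang [-89.4 179.4]
desk px 416 199 world [ 0.4994 -0.2923  0.068 ] depth med [ 0.4985 -0.2897  0.0713] sizes 0.214 0.14 ang [-88.2 179. ]
```

Heights and sizes match the descriptions: knob 80 mm, button 80 mm, 65 mm spacing. I'll close the fingers and turn the tool so its y lies along the box's y.

Call:
carry_out([
  [0, 0, 0, 0, 0, 0, -1],
  [0, 0, 0, 0, 0, 0, -1],
  [0, 0, 0, 0, 0, 0, -1],
  [0, 0, 0, 0, 0, 0, -1],
  [0, 0, 0, 0, 0, 0, -1],
  [0, 0, 0, 0, 0, 0, -1],
  [0, 0, 0, 0, 0, 0, -1],
  [0, 0, 0, 0, 0, 0, -1],
], squeeze=5)

```text
clock: 0.9
position: [0.257, 0.5694, 0.2263]
ee_rot: [0.594, -3.085, 0.001]
force: [0.2, -0.7, -0.2]
width: 0.354
gripper_force: 0.0
```

```bash
cat >> h.py <<'E'
from scipy.spatial.transform import Rotation as Ro
def plan(p,yaw=None):
    s=arm.observe();R=Ro.from_rotvec(s['ee_rot'])
    print('t',round(s['clock'],2),'at',s['position'].round(4),'F',s['force'].round(2),'w',round(s['width'],3))
    M=R.as_matrix();print('yaw_x',np.degrees(np.arctan2(M[1,0],M[0,0])).round(1),'z',M[:,2].round(4))
    print('shift mm tool',(M.T@(np.array(p)-s['position'])*1000).round(1),'units',(M.T@(np.array(p)-s['position'])/.025).round(3))
    if yaw is not None:
        T=Ro.from_matrix(np.array([[np.cos(yaw),np.sin(yaw),0],[np.sin(yaw),-np.cos(yaw),0],[0,0,-1]]))
        print('turn units',((R.inv()*T).as_rotvec()/.1).round(2))
E
python3 - <<'E'
from h import *
for n,b in [('top',(185,168,235,225)),('scene',(410,145,475,215))]:
    im=load(n);P=cloud(im);g=cv2.cvtColor(im['pixels'],cv2.COLOR_RGB2GRAY);x0,y0,x1,y1=b
    m=np.zeros(g.shape,np.uint8);m[y0:y1,x0:x1]=g[y0:y1,x0:x1]>(145 if n=='top' else 135)
    k,l,st,c=cv2.connectedComponentsWithStats(m);i=1+st[1:,4].argmax()
    q=P[l==i];A=np.c_[q[:,:2]-q[:,:2].mean(0),np.ones(len(q))]
    r=cv2.minAreaRect(cv2.findContours((l==i).astype(np.uint8),0,2)[0][0])
    print(n,st[i],c[i].round(1),onplane(im,c[i:i+1],.061).round(4),np.median(q,0).round(4),'slope',np.linalg.lstsq(A,q[:,2],rcond=None)[0].round(3), 'rect',onplane(im,cv2.boxPoints(r),.061).round(4).tolist())
plan([.5258,.2985,.12],np.radians(205))
im=load('scene');b=im['pixels'][150:210,410:475,::-1];t=load('top')['pixels'][168:225,180:240,::-1]
cv2.imwrite('pics/c1.png',np.hstack([cv2.resize(b,(390,360)),cv2.resize(t,(390,360))]))
E
```

```text
top [193 184  21  21 246] [203.2 194.4] [[0.5074 0.293  0.061 ]] [0.507  0.2924 0.0619] slope [0.118 0.041 0.062] rect [[0.5189, 0.3229, 0.061], [0.5384, 0.2863, 0.061], [0.4972, 0.2638, 0.061], [0.478, 0.3003, 0.061]]
scene [443 167   1   1   1] [443. 167.] [[0.4986 0.2875 0.061 ]] [0.4976 0.2883 0.0596] slope [0.   0.   0.06] rect [[0.4986, 0.2875, 0.061], [0.4986, 0.2875, 0.061], [0.4986, 0.2875, 0.061], [0.4986, 0.2875, 0.061]]
t 0.9 at [0.257  0.5694 0.2263] F [ 0.18 -0.74 -0.21] w 0.354
yaw_x -158.2 z [-3.e-04 -9.e-04 -1.e+00]
shift mm tool [-149.1 -351.3  106.4] units [ -5.966 -14.05    4.257]
turn units [-0.01 -0.01 -0.56]
```

View pics/c1.png

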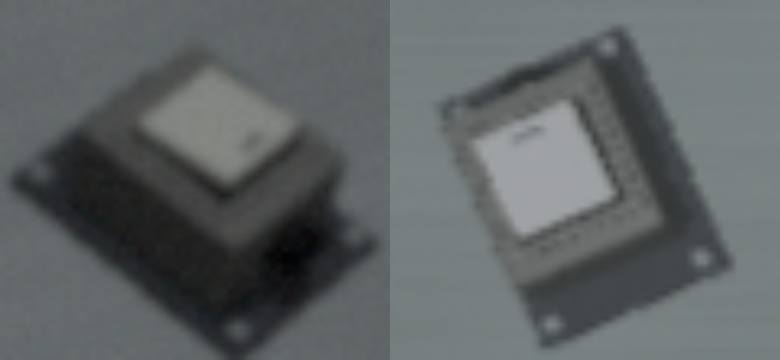

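The grey bar is on the far end of the rocker, at right-hand crop pixel (527,135), so the yaw of about 25° is confirmed. Moving over the pad.

Call:
carry_out([
  [0, -0.37, -0.87, 0, 0, 0, 0],
  [0, -0.37, -0.87, 0, 0, 0, 0],
  [0, -0.37, -0.87, 0, 0, 0, 0],
  [0, -0.37, -0.87, 0, 0, 0, 0],
  [0, -0.37, -0.87, 0, 0, 0, 0],
  [0, -0.37, -0.87, 0, 0, 0, 0],
  [0, -0.37, -0.87, 0, 0, 0, 0],
  [0, -0.37, -0.87, 0, 0, 0, 0],
])

```text
clock: 1.7
position: [0.3903, 0.4341, 0.2264]
ee_rot: [0.587, -3.086, 0.001]
force: [0.9, 0.8, 0.2]
width: 0.004
gripper_force: 0.0
```

Call:
carry_out([
  [0, -0.37, -0.87, 0.6, 0, 0, 0],
  [0, -0.37, -0.87, 0.6, 0, 0, 0],
  [0, -0.37, -0.87, 0.6, 0, 0, 0],
  [0, -0.37, -0.87, 0.6, 0, 0, 0],
  [0, -0.37, -0.87, 0.6, 0, 0, 0],
  [0, -0.37, -0.87, 0.6, 0, 0, 0],
  [0, -0.37, -0.87, 0.6, 0, 0, 0],
  [0, -0.37, -0.87, 0, 0, 0, -0.56],
])

```text
clock: 2.5
position: [0.5217, 0.2988, 0.1192]
ee_rot: [0.673, -3.064, 0.003]
force: [-0.4, -0.1, -0.2]
width: 0.007
gripper_force: 0.0
```

```bash
python3 -c "
from h import *
plan([.5245,.301,.075],np.radians(205.5))"
```

```text
t 2.5 at [0.5217 0.2988 0.1192] F [-0.36 -0.1  -0.24] w 0.007
yaw_x -155.2 z [-0.0036 -0.0024 -1.    ]
shift mm tool [-3.7  0.9 44.2] units [-0.148  0.035  1.767]
turn units [-0.01 -0.04 -0.12]
```

Call:
carry_out([
  [0, -0.1, 0.03, 0.6, 0, 0, 0],
  [0, 0, 0, 0.6, 0, 0, 0],
  [0, 0, 0, 0.4, 0, 0, 0],
  [0, 0, 0, 0, 0, 0, 0],
])

```text
clock: 2.9
position: [0.523, 0.3021, 0.0799]
ee_rot: [0.674, -3.065, 0.001]
force: [-0.3, -0.6, 0.4]
width: 0.007
gripper_force: 0.0
```

```bash
python3 - <<'E'
from h import *
plan([.5245,.301,.065],np.radians(205.5))
a=grab('scene');b=grab('top')
cv2.imwrite('pics/c2.png',np.hstack([cv2.resize(a['pixels'][120:220,400:500,::-1],(390,390)),cv2.resize(b['pixels'][150:230,170:250,::-1],(390,390))]))
E
```

```text
t 2.9 at [0.523  0.3021 0.0799] F [-0.3  -0.59  0.37] w 0.007
yaw_x -155.2 z [-0.0028 -0.0015 -1.    ]
shift mm tool [-1.  -1.6 14.9] units [-0.04  -0.065  0.597]
turn units [-0.   -0.03 -0.12]
```

View pics/c2.png

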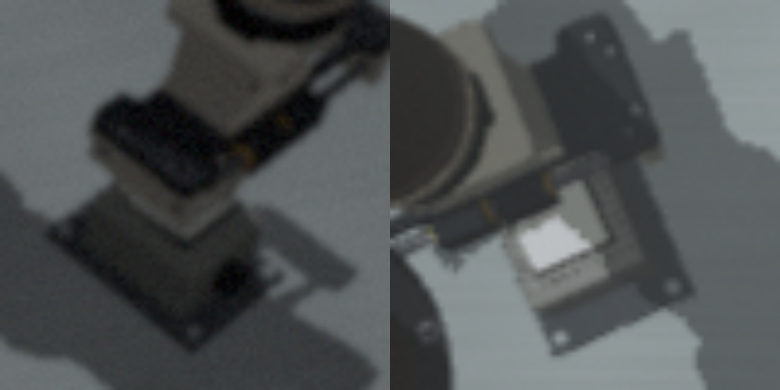

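The fingers sit over the far end of the rocker, with the near half still visible at right-crop pixel (550,245). Pressing gently.

Call:
carry_out([
  [0, -0.04, 0, 0.2, 0, 0, 0],
  [0, 0, 0, 0.2, 0, 0, 0],
  [0, 0, 0, 0.12, 0, 0, 0],
  [0, 0, 0, 0.06, 0, 0, 0],
  [0, 0, 0, 0, 0, 0, 0],
])

```text
clock: 3.5
position: [0.5253, 0.3024, 0.067]
ee_rot: [0.673, -3.068, 0.0]
force: [0.1, 0.1, -1.0]
width: 0.007
gripper_force: 0.0
```

Call:
carry_out([
  [0, 0, 0, 0.04, 0, 0, 0],
  [0, 0, 0, 0.04, 0, 0, 0],
  [0, 0, 0, 0, 0, 0, 0],
])

```text
clock: 3.8
position: [0.5255, 0.3026, 0.0654]
ee_rot: [-0.673, 3.068, 0.0]
force: [-1.2, -0.8, 0.5]
width: 0.004
gripper_force: 0.5
```

Call:
carry_out([
  [0, 0, 0, 0.04, 0, 0, 0],
  [0, 0, 0, 0.04, 0, 0, 0],
  [0, 0, 0, 0, 0, 0, 0],
])

```text
clock: 4.1
position: [0.5259, 0.3028, 0.0634]
ee_rot: [-0.673, 3.068, 0.001]
force: [2.7, 0.7, 1.7]
width: 0.01
gripper_force: 1.1
```

Call:
carry_out([
  [0, 0, 0, 0.04, 0, 0, 0],
  [0, 0, 0, 0.04, 0, 0, 0],
  [0, 0, 0, 0, 0, 0, 0],
])

```text
clock: 4.4
position: [0.5263, 0.303, 0.0617]
ee_rot: [-0.673, 3.067, 0.001]
force: [2.4, 0.9, 4.0]
width: 0.004
gripper_force: 2.2
```

Call:
carry_out([
  [0, 0, 0, 0.04, 0, 0, 0],
  [0, 0, 0, 0, 0, 0, 0],
])

```text
clock: 4.6
position: [0.5264, 0.3031, 0.0608]
ee_rot: [-0.673, 3.067, 0.001]
force: [2.2, 1.3, 4.8]
width: 0.009
gripper_force: 2.9
```

Call:
carry_out([
  [0, 0, 0, 0.04, 0, 0, 0],
  [0, 0, 0, 0, 0, 0, 0],
])

```text
clock: 4.8
position: [0.5265, 0.3032, 0.0603]
ee_rot: [-0.673, 3.066, 0.001]
force: [1.3, 0.9, 9.4]
width: 0.006
gripper_force: 5.0
```

Call:
carry_out([
  [0, 0, 0, 0.04, 0, 0, 0],
  [0, 0, 0, 0, 0, 0, 0],
])

```text
clock: 5.0
position: [0.5266, 0.3032, 0.06]
ee_rot: [-0.673, 3.066, 0.001]
force: [-0.5, -1.7, 16.8]
width: 0.005
gripper_force: 8.4
```

The force rise at 60 mm matches the end stop. Lifting and moving toward the gas box.

Call:
carry_out([
  [0, 0, 0, -0.2, 0, 0, 0],
  [0, 0, 0, -0.6, 0, 0, 0],
  [0, 0, 0, -0.8, 0, 0, 0],
  [0, 0, 0, -0.8, 0, 0, 0],
  [0, 0, 0, -0.4, 0, 0, 0],
])

```text
clock: 5.5
position: [0.5252, 0.3026, 0.1293]
ee_rot: [-0.674, 3.068, 0.0]
force: [-0.1, 0.5, 0.6]
width: 0.007
gripper_force: 0.0
```

```bash
python3 -c "
from h import *
plan([.5685,-.0314,.13],np.pi)"
```

```text
t 5.5 at [0.5252 0.3026 0.1293] F [-0.14  0.53  0.58] w 0.007
yaw_x -155.2 z [ 1.e-04  3.e-04 -1.e+00]
shift mm tool [ 100.6 -321.4   -0.8] units [  4.024 -12.857  -0.033]
turn units [0.   0.   4.32]
```

Call:
carry_out([
  [0, 0.287, -0.918, 0, 0, 0, 0],
  [0, 0.287, -0.918, 0, 0, 0, 0],
  [0, 0.287, -0.918, 0, 0, 0, 0],
  [0, 0.287, -0.918, 0, 0, 0, 0],
  [0, 0.287, -0.918, 0, 0, 0, 0],
  [0, 0.287, -0.918, 0, 0, 0, 0],
  [0, 0.287, -0.918, 0, 0, 0, 0],
])

```text
clock: 6.2
position: [0.5463, 0.1345, 0.1275]
ee_rot: [0.673, -3.067, 0.0]
force: [0.5, -0.8, 1.1]
width: 0.004
gripper_force: 0.0
```

```bash
python3 - <<'E'
from h import *
for n in('top','scene'):
    im=grab(n);P=cloud(im)
    q=P.reshape(-1,3);a=np.radians(25.5);d=q[:,:2]-[.507,.2925];bx=d@[np.cos(a),np.sin(a)];by=d@[-np.sin(a),np.cos(a)]
    for lo,hi in((-20,-12),(-12,-4),(4,12),(12,20)):
        m=(bx>lo/1e3)&(bx<hi/1e3)&(abs(by)<.016)&(q[:,2]<.1);print(n,lo,hi,m.sum(),np.median(q[m,2]).round(4))
E
```

```text
top -20 -12 0 nan
top -12 -4 0 nan
top 4 12 0 nan
top 12 20 0 nan
scene -20 -12 34 0.0647
scene -12 -4 35 0.0636
scene 4 12 38 0.0604
scene 12 20 36 0.0594
  return _methods._mean(a, axis=axis, dtype=dtype,
  ret = ret.dtype.type(ret / rcount)
```

Call:
carry_out([
  [0, 0.287, -0.918, 0, 0, 0, 0],
  [0, 0.287, -0.918, 0, 0, 0, 0],
  [0, 0.287, -0.918, 0, 0, 0, 0],
  [0, 0.287, -0.918, 0, 0, 0, 0],
  [0, 0.287, -0.918, 0, 0, 0, 0],
  [0, 0.287, -0.918, 0, 0, 0, 0],
  [0, 0.287, -0.918, 0, 0, 0, 0],
])

```text
clock: 7.0
position: [0.5682, -0.0314, 0.1276]
ee_rot: [0.674, -3.067, -0.001]
force: [0.1, 0.3, 0.1]
width: 0.007
gripper_force: 0.0
```

Call:
carry_out([
  [0, 0, 0, 0.2, 0, 0, 0.86],
  [0, 0, 0, 0.2, 0, 0, 0.86],
  [0, 0, 0, 0.2, 0, 0, 0.86],
  [0, 0, 0, 0.2, 0, 0, 0.86],
  [0, 0, 0, 0.2, 0, 0, 0.86],
  [0, 0, 0, 0, 0, 0, 0],
])

```text
clock: 7.6
position: [0.5678, -0.0303, 0.102]
ee_rot: [0.003, -3.139, -0.0]
force: [0.7, -0.9, 0.4]
width: 0.01
gripper_force: 0.0
```

```bash
python3 -c "
from h import *
plan([.5685,-.0314,.085],np.pi)"
```

```text
t 7.6 at [ 0.5678 -0.0303  0.102 ] F [ 0.68 -0.86  0.44] w 0.01
yaw_x -179.9 z [-2.5e-03  2.0e-04 -1.0e+00]
shift mm tool [-0.8 -1.1 17. ] units [-0.031 -0.043  0.681]
turn units [ 0.   -0.02  0.02]
```

The rocker now slopes down at the far end (64.7 mm near, 59.4 mm far), so extraction is on. Pressing the knob next.

Call:
carry_out([
  [0, -0.03, -0.04, 0.25, 0, 0, 0],
  [0, 0, 0, 0.25, 0, 0, 0],
  [0, 0, 0, 0.16, 0, 0, 0],
  [0, 0, 0, 0.06, 0, 0, 0],
  [0, 0, 0, 0.04, 0, 0, 0],
  [0, 0, 0, 0.04, 0, 0, 0],
  [0, 0, 0, 0, 0, 0, 0],
])

```text
clock: 8.3
position: [0.5696, -0.0323, 0.0833]
ee_rot: [-0.003, 3.141, 0.0]
force: [0.4, 0.3, -0.1]
width: 0.007
gripper_force: 0.0
```

Call:
carry_out([
  [0, 0, 0, 0.04, 0, 0, 0],
  [0, 0, 0, 0.04, 0, 0, 0],
  [0, 0, 0, 0.04, 0, 0, 0],
  [0, 0, 0, 0, 0, 0, 0],
])

```text
clock: 8.7
position: [0.5696, -0.0323, 0.0803]
ee_rot: [-0.003, 3.141, 0.0]
force: [-0.1, 0.3, 1.0]
width: 0.006
gripper_force: 0.7
```

Call:
carry_out([
  [0, 0, 0, 0.04, 0, 0, 0],
  [0, 0, 0, 0.04, 0, 0, 0],
  [0, 0, 0, 0, 0, 0, 0],
])

```text
clock: 9.0
position: [0.5696, -0.0323, 0.0782]
ee_rot: [-0.003, 3.141, 0.0]
force: [0.3, -0.2, 2.3]
width: 0.001
gripper_force: 1.0
```

Call:
carry_out([
  [0, 0, 0, 0.04, 0, 0, 0],
  [0, 0, 0, 0.04, 0, 0, 0],
  [0, 0, 0, 0.04, 0, 0, 0],
  [0, 0, 0, 0, 0, 0, 0],
])

```text
clock: 9.4
position: [0.5696, -0.0323, 0.0751]
ee_rot: [-0.003, 3.141, 0.0]
force: [-0.1, 0.5, 2.3]
width: 0.007
gripper_force: 0.8
```

Call:
carry_out([
  [0, 0, 0, 0.04, 0, 0, 0],
  [0, 0, 0, 0.04, 0, 0, 0],
  [0, 0, 0, 0, 0, 0, 0],
])

```text
clock: 9.7
position: [0.5695, -0.0323, 0.0732]
ee_rot: [-0.003, 3.141, 0.0]
force: [0.8, -0.1, 2.2]
width: 0.006
gripper_force: 1.3
```

Call:
carry_out([
  [0, 0, 0, 0.04, 0, 0, 0],
  [0, 0, 0, 0, 0, 0, 0],
])

```text
clock: 9.9
position: [0.5696, -0.0323, 0.073]
ee_rot: [-0.003, 3.141, 0.0]
force: [-2.4, 0.4, 11.5]
width: 0.005
gripper_force: 5.6
```

The end stop is reached at 73 mm. Lifting and going over to the start button.

Call:
carry_out([
  [0, 0, 0, -0.2, 0, 0, 0],
  [0, 0, 0, -0.7, 0, 0, 0],
  [0, 0, 0, -0.8, 0, 0, 0],
  [0, 0, 0, -0.7, 0, 0, 0],
  [0, 0, 0, 0, 0, 0, 0],
])

```text
clock: 10.4
position: [0.5707, -0.0323, 0.1342]
ee_rot: [-0.003, 3.138, 0.0]
force: [-0.4, -0.2, 0.3]
width: 0.006
gripper_force: 0.0
```

Call:
carry_out([
  [0, 0.27, -0.94, 0, 0, 0, 0],
  [0, 0.27, -0.94, 0, 0, 0, 0],
  [0, 0.27, -0.94, 0, 0, 0, 0],
  [0, 0.27, -0.94, 0, 0, 0, 0],
  [0, 0.27, -0.94, 0, 0, 0, 0],
  [0, 0.27, -0.94, 0, 0, 0, 0],
  [0, 0.27, -0.94, 0, 0, 0, 0],
  [0, 0, 0, 0, 0, 0, 0],
])

```text
clock: 11.2
position: [0.5205, -0.2009, 0.1313]
ee_rot: [-0.005, -3.139, 0.003]
force: [0.2, -0.2, 0.7]
width: 0.008
gripper_force: 0.0
```

```bash
python3 - <<'E'
from h import *
plan([.494,-.2915,.1])
im=grab('scene');P=cloud(im);q=P.reshape(-1,3)
r=np.hypot(*(q[:,:2]-[.5685,-.0314]).T);m=(r<.014)&(q[:,2]>.05);print('knob z',m.sum(),np.median(q[m,2]))
im=load('scene');g=cv2.cvtColor(im['pixels'],cv2.COLOR_RGB2GRAY)
t=load('top');print('knob px scene orig',end=' ')
# cross-check of start button from the first scene view is lost; find its blob now if visible
x,y=200,217;m=np.zeros(g.shape,np.uint8);m[205:230,188:214]=g[205:230,188:214]<50
n,l,st,c=cv2.connectedComponentsWithStats(m)
for i in range(1,n): print(st[i],c[i],onplane(im,c[i:i+1],.08))
cv2.imwrite('pics/c3.png',cv2.resize(im['pixels'][130:290,120:340,::-1],(770,560)))
E
```

```text
t 11.2 at [ 0.5205 -0.2009  0.1313] F [ 0.19 -0.16  0.66] w 0.008
yaw_x 179.8 z [-0.0021 -0.0017 -1.    ]
shift mm tool [ 26.1 -90.6  31.5] units [ 1.044 -3.624  1.258]
knob z 103 0.07215916028336672
knob px scene orig [196 214  10   8  63] [200.71428571 217.3015873 ] [[ 0.50124393 -0.29442903  0.08      ]]
[198 225  16   5  53] [207.67924528 227.43396226] [[ 0.53188371 -0.28349735  0.08      ]]
```

View pics/c3.png

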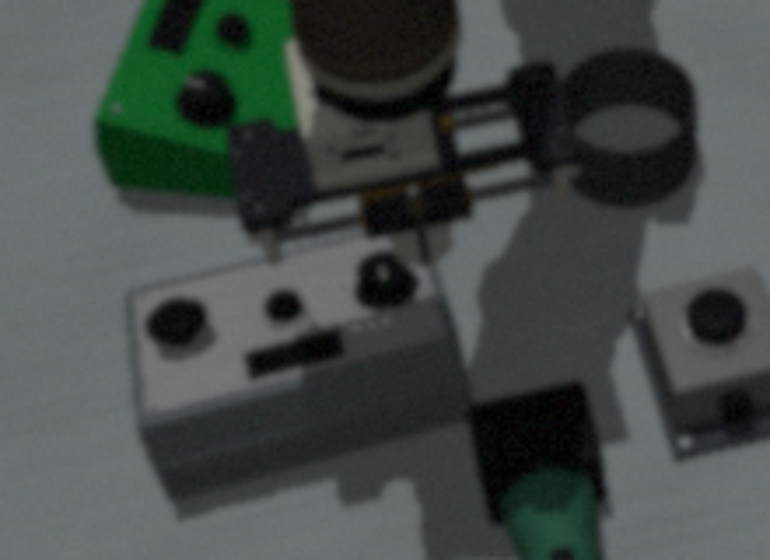

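The knob is in (72 mm). The start button is visible at crop (283,303), the stop at (177,322), and both views put the start button near (0.495, -0.292). Moving over it.

Call:
carry_out([
  [0, 0.255, -0.91, 0, 0, 0, 0],
  [0, 0.255, -0.91, 0, 0, 0, 0],
  [0, 0.255, -0.91, 0, 0, 0, 0],
  [0, 0.255, -0.91, 0, 0, 0, 0],
  [0, 0, 0, 0.6, 0, 0, 0],
  [0, 0, 0, 0.6, 0, 0, 0],
  [0, 0, 0, 0, 0, 0, 0],
])

```text
clock: 11.95
position: [0.4963, -0.286, 0.0999]
ee_rot: [0.005, -3.138, -0.004]
force: [-0.3, 1.0, -0.1]
width: 0.004
gripper_force: 0.0
```

```bash
python3 -c "
from h import *
plan([.4945,-.292,.086],np.pi)"
```

```text
t 11.95 at [ 0.4963 -0.286   0.0999] F [-0.34  1.02 -0.08] w 0.004
yaw_x -179.8 z [-0.0036  0.0024 -1.    ]
shift mm tool [ 1.8 -6.  13.9] units [ 0.07  -0.24   0.555]
turn units [ 0.02 -0.04  0.03]
```

Call:
carry_out([
  [0, 0, 0, 0.2, 0, 0, 0],
  [0, 0, 0, 0.2, 0, 0, 0],
  [0, 0, 0, 0, 0, 0, 0],
  [0, 0, 0, 0, 0, 0, 0],
])

```text
clock: 12.35
position: [0.4975, -0.2878, 0.0924]
ee_rot: [-0.004, 3.141, -0.0]
force: [-0.2, -0.2, 0.6]
width: 0.005
gripper_force: 0.0
```

Call:
carry_out([
  [0, 0.1, -0.16, 0.1, 0, 0, 0],
  [0, 0, 0, 0.1, 0, 0, 0],
  [0, 0, 0, 0, 0, 0, 0],
])

```text
clock: 12.65
position: [0.4944, -0.2922, 0.0869]
ee_rot: [0.002, -3.141, -0.0]
force: [0.2, 0.9, 0.0]
width: 0.004
gripper_force: 0.0
```

Call:
carry_out([
  [0, 0, 0, 0.04, 0, 0, 0],
  [0, 0, 0, 0.04, 0, 0, 0],
  [0, 0, 0, 0.04, 0, 0, 0],
  [0, 0, 0, 0, 0, 0, 0],
])

```text
clock: 13.05
position: [0.4947, -0.2918, 0.0841]
ee_rot: [0.003, -3.141, -0.0]
force: [0.7, -0.0, 0.7]
width: 0.006
gripper_force: 0.0
```

Call:
carry_out([
  [0, 0, 0, 0.04, 0, 0, 0],
  [0, 0, 0, 0.04, 0, 0, 0],
  [0, 0, 0, 0, 0, 0, 0],
])

```text
clock: 13.35
position: [0.495, -0.2919, 0.0823]
ee_rot: [-0.004, 3.141, -0.0]
force: [-0.1, 0.5, 2.6]
width: 0.006
gripper_force: 0.8
```

Contact at about 83 mm. Pressing on in 1 mm steps.

Call:
carry_out([
  [0, 0, 0, 0.04, 0, 0, 0],
  [0, 0, 0, 0.04, 0, 0, 0],
  [0, 0, 0, 0, 0, 0, 0],
])

```text
clock: 13.65
position: [0.4953, -0.292, 0.0804]
ee_rot: [-0.004, 3.141, -0.0]
force: [1.9, -0.4, 4.3]
width: 0.006
gripper_force: 1.5
```

Call:
carry_out([
  [0, 0, 0, 0.04, 0, 0, 0],
  [0, 0, 0, 0.04, 0, 0, 0],
  [0, 0, 0, 0, 0, 0, 0],
])

```text
clock: 13.95
position: [0.4952, -0.292, 0.0784]
ee_rot: [-0.003, 3.141, -0.0]
force: [2.5, 0.3, 5.2]
width: 0.001
gripper_force: 2.1
```

Call:
carry_out([
  [0, 0, 0, 0.04, 0, 0, 0],
  [0, 0, 0, 0, 0, 0, 0],
])

```text
clock: 14.15
position: [0.4953, -0.2921, 0.0775]
ee_rot: [-0.003, 3.141, -0.0]
force: [1.7, 1.1, 5.1]
width: 0.01
gripper_force: 2.4
```

Call:
carry_out([
  [0, 0, 0, 0.04, 0, 0, 0],
  [0, 0, 0, 0, 0, 0, 0],
])

```text
clock: 14.35
position: [0.4955, -0.2921, 0.0771]
ee_rot: [-0.003, 3.14, -0.001]
force: [0.3, 1.5, 11.3]
width: 0.003
gripper_force: 5.6
```

Call:
carry_out([
  [0, 0, 0, 0.03, 0, 0, 0],
  [0, 0, 0, 0, 0, 0, 0],
])

```text
clock: 14.55
position: [0.4956, -0.2921, 0.0768]
ee_rot: [-0.003, 3.14, -0.001]
force: [-0.7, 2.6, 17.3]
width: 0.006
gripper_force: 8.2
```

It is fully in at the end stop. Lifting clear.

Call:
carry_out([
  [0, 0, 0, -0.2, 0, 0, 0],
  [0, 0, 0, -0.6, 0, 0, 0],
  [0, 0, 0, -0.9, 0, 0, 0],
  [0, 0, 0, -0.9, 0, 0, 0],
  [0, 0, 0, -0.9, 0, 0, 0],
  [0, 0, 0, -0.5, 0, 0, 0],
  [0, 0, 0, 0, 0, 0, 0],
  [0, 0, 0, 0, 0, 0, 0],
])

```text
clock: 15.35
position: [0.4941, -0.2917, 0.1745]
ee_rot: [0.003, -3.14, -0.001]
force: [-0.6, 0.7, 0.3]
width: 0.006
gripper_force: 0.0
```

```bash
python3 - <<'E'
from h import *
q=cloud(grab('scene')).reshape(-1,3)
for n,c,r,lo in(('knob',(.5685,-.0314),.012,.05),('far',(.5215,.2995),.006,.05),('near',(.4925,.2855),.006,.05),('start',(.494,-.292),.007,.07)):
    m=(np.hypot(*(q[:,:2]-c).T)<r)&(q[:,2]>lo)&(q[:,2]<.1);print(n,m.sum(),np.median(q[m,2]).round(4))
s=arm.observe();print(s['clock'],s['position'],s['force'])
E
```

```text
knob 81 0.0722
far 15 0.0588
near 17 0.0651
start 21 0.0795
15.4 [ 0.49395185 -0.29156345  0.17413092] [-0.46379491  0.08371041 -0.70122087]
```

The rocker is on, the knob is in and the start button is back out, so I'm handing in.

```bash
python3 -c "
from cell import arm
print(arm.sign_off())"
```

```text
the job is handed in; nothing more can be done
None
```

The job is handed in: extraction is on, the gas knob is fully in, and the start button was pressed to its end stop and has sprung back, with peak measured force about 17 N; the sign-off returned no verdict.

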